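# Wring the long gauge block onto the setting base

### The arm

A 6-joint arm with a two-finger parallel gripper is mounted at the origin on the work surface. World frame = base frame: x ahead of the robot, y to its left, z up, the work surface at z = 0. Lengths are in m, angles in rad, forces in N, time in s.
With the tool pointing down it reaches from about 0.35 to 0.975 m from the base axis. Payload 4.9 kg.
Tool frame: the origin (TCP) lies midway between the tips of the shut fingers; the grasp point (between the pads) lies 19 mm behind it; z points along the fingers, y is the line along which they close (so a half turn about z gives the same grasp; the last joint's range is limited). The gripper opens to 85 mm and grips with 20 to 120 N. Pads are 22 mm wide; open, the fingers measure 114 mm over their backs; the gripper's body (76 mm by 85 mm) begins 54 mm behind the grasp point. The pads swing forward as they close: fully open they stand 13 mm farther back than shut.
Start: joints at [1.176, 0.053, 1.613, -0, 1.476, -0.119], TCP at [0.17, 0.601, 0.231] pointing down, gripper open.
Joint ranges: [-3.01, 3.01], [-1.01, 2.22], [0.06, 2.58], [-1.02, 4.17], [0.09, 2.62], [-3.14, 3.14]. Speed limits (rad/s): [2.57, 2.57, 3.14, 3.14, 3.14, 3.14].

### API

Orientations are given as a rotation vector (axis times angle).
In Python, from workcell import sense, eyes, close_job gives the robot as it stands. The module is installed in compiled form; this text tells all that it offers.
- The arm moves only by the tool jog_arm, never from a script. Its argument "plan" is text: rows parted by semicolons, each of 7 numbers parted by spaces: the shift along the tool's x, y, z in cm, then the turn, a rotation vector about the tool's x, y, z in rad, then the opening, from 0 (shut) to 1 (fully open). A call has 1 to 20 rows; each row shifts and turns the commanded pose from where the row before left it, along the tool's axes as they then stand; what a row does not reach is not made up. A row lasts 1/10 s, in which the tool goes at most 50 mm and 8.59 degrees, less where a joint would pass 70% of its speed; a pose out of reach is approached as far as the arm can. A call is refused whole if a number of a shift passes 5 or a number of a turn 0.15, either way. A call with a gripper value outside its range is refused whole. The fingers move at their own pace and stop on an object; "force" is the grip in N (left out, the last holds). Time passes only in rows, so rows that do not move let the fingers close. It gives the time, the measured TCP pose, the force, the opening and the grip force at its end, in the units of the state.
- sense(): the state, without advancing time (a new reading comes with each control period).
- eyes.grab_frame(name): name is "scene" or "top"; returns a dict with "image" (400x640x3 uint8, red, green, blue), "z_map" (400x640 float32, m along the optical axis (not along the pixel's ray), 0 where there is no reading), "fx", "fy", "cx", "cy" (pixels), "origin" and "orientation" of the camera in the world. Camera axes: x right, y down, z forward; pixel columns grow to the right and rows downward; lengths in m; the calibration is good to about 2 mm. A picture is of the moment at which its call begins.
- close_job(): hands the job in; it is judged then, once.
The state is a dict: "time": time; "qpos": joint angles; "joint_velocities": joint speeds; "joint_efforts": joint torques, N m; "ee_pos": TCP position; "ee_rot": TCP orientation; "ft_force": force on the tool from outside, world axes, zero at the start; "torque": the same for the moment, N m; "gripper_width": opening from 0.0 (shut) to 1.0 (fully open); "grasp_force": force on a finger pad.
Only numpy, scipy, OpenCV 4.12 (cv2) and the standard library are available. Lean on these libraries where they do the work, as an engineer would, in place of code of your own. Each camera call takes 0.05 s, during which the arm holds its last target. There are 200 camera calls.

### The job

On the training bench, wring the long loose steel gauge block onto the equal-sized block that is fixed on the dark foot: set it down in line with the fixed block but shifted lengthwise by a third to a half of its length, so that it overlaps only one end, then slide it along in contact until the two faces cover each other completely, ends and sides flush, and let go. Do not lower it straight down into place, and leave the short block and the round disc where they are.

Things in the scene. Friction and masses are not known exactly. Their poses are not given: they have to be found in the camera images.
- base: Setting base, fixed to the bench: a dark grey metal foot 100 x 50 x 12 mm with a bright steel gauge block 80 x 30 x 24 mm fixed on its middle, total height 36 mm. Both are centred on the origin, which is at the centre of the foot's underside on the bench; x runs along the 80 mm length, y along the 30 mm width, z up. It stands anywhere in the work area , turned by up to 25 degrees.
- base_face (a point): Centre of the flat top face (80 x 30 mm, lapped) of the fixed block, 36 mm above the bench; axes as the base.
- long_block: The block to be wrung on: loose plain steel gauge block 80 x 30 x 28 mm (x length, y width, z height), about 0.5 kg, lying flat on the bench. Origin at the centre of its underside. Either end and either lengthwise direction is as good. Grip it across its 30 mm width with the fingertips a few mm above its underside, so that they stay clear of the fixed block, which is just as wide.
- short_block: Bystander: loose plain steel gauge block 45 x 30 x 28 mm, 0.29 kg, standing flat on the bench. Origin at the centre of its underside, x along the 45 mm length. Leave it.
- disc: Bystander: loose plain round steel gauge disc, diameter 50 mm, height 28 mm, 0.43 kg, lying flat. Origin at the centre of its underside. Leave it.
Not all that is in view belongs to the job. What is shaped like the long_block but pink, purple or yellow is not meant.

How it is judged:
On the way, in this order (a step that is already met when the one before it is completed fails the run):
1. the long block lies flat on the fixed block's top face, in line with it within 10 degrees, overlapping one end only: shifted lengthwise by 15 to 70 mm, and by less than 15 mm sideways (z of long_block in the frame of base_face between -0.004 and 0.004 m and angle between long_block's own z axis and vertical below 0.08 rad and contact force between long_block and base above 0.3 N and angle between the x axis of long_block and the x axis of base_face, either way round below 0.175 rad and (x of long_block in the frame of base_face above 0.015 m or x of long_block in the frame of base_face below -0.015 m) and horizontal distance between long_block and base_face below 0.07 m and y of long_block in the frame of base_face between -0.015 and 0.015 m), for 0.1 s.
2. the long block has been slid into full contact: centred on the fixed block within 10 mm and in line within 10 degrees (z of long_block in the frame of base_face between -0.004 and 0.004 m and angle between long_block's own z axis and vertical below 0.08 rad and contact force between long_block and base above 0.3 N and angle between the x axis of long_block and the x axis of base_face, either way round below 0.175 rad and horizontal distance between long_block and base_face below 0.01 m), for 0.2 s.
At the end, for the whole second after the job is handed in: The long block lies flat and at rest on the fixed block's top face, centres within 10 mm horizontally, lengths in line within 10 degrees; the short block and the disc are within 20 mm of where they started (all of step 2 and linear speed of long_block below 0.01 m/s and distance of each of short_block, disc from where it was at the start of the episode below 0.02 m); the robot touches nothing.
It fails at once if the long block is held 7 to 25 mm above the fixed block's face while centred over it within 14 mm (lowered straight on, or lifted instead of slid) (horizontal distance between long_block and base_face below 0.014 m and z of long_block in the frame of base_face between 0.007 and 0.025 m).
It fails at once if the short block is moved by more than 20 mm (distance of short_block from where it was at the start of the episode above 0.02 m).
It fails at once if the disc is moved by more than 20 mm (distance of disc from where it was at the start of the episode above 0.02 m).
It also fails if it takes over 40 s, if anything falls off the work surface, if the arm or the gripper's body presses on something with over 40 N, if the wrist force passes 120 N, or if a joint passes its speed limit or range.

## Working session

There is one attempt and no reset: what is moved stays moved. The work goes in short steps, Python scripts to look and compute and a tool call to move; the robot and the scene stay as the last step left them, time stands still between calls to the robot, and variables do not carry over. Pictures are saved under pics/ and viewed, at most 10 in all, crops included, and the job is handed in when it is done.

Besides the shell and the picture viewer there is one more tool, called after "Request:" as a command line: name --argument value ..., lists and objects as JSON in quotes. jog_arm: Moves the arm, as the interface text tells. Its arguments: {"type":"object","properties":{"plan":{"type":"string"},"force":{"type":"number"}},"required":["plan"]}

```bash
mkdir -p pics; cat > h.py <<'E'
import numpy as np, cv2
from workcell import sense, eyes, close_job
from scipy.spatial.transform import Rotation as R
def grab(n):
    f=eyes.grab_frame(n); o=np.array(f["orientation"],float)
    f["R"]=o if o.shape==(3,3) else (R.from_rotvec(o).as_matrix() if o.size==3 else R.from_quat(o).as_matrix())
    return f
def cloud(f):
    z=f["z_map"]; v,u=np.mgrid[:z.shape[0],:z.shape[1]]
    p=np.stack([(u-f["cx"])/f["fx"]*z,(v-f["cy"])/f["fy"]*z,z],-1)
    return p@f["R"].T+np.array(f["origin"])
E
python3 - <<'E'
from h import *
for n in ("scene","top"):
    f=grab(n); print(n,f["origin"],f["orientation"],f["fx"],f["cx"],f["cy"])
    cv2.imwrite(f"pics/{n}0.png",f["image"][:,:,::-1]); np.savez(f"{n}0.npz",P=cloud(f),z=f["z_map"],im=f["image"])
s=sense();print(s)
E
```

```text
scene [ 1.1594604  -0.31789309  0.79359356] [-2.05401103 -1.26674942  0.54263336] 424.93250713779 326.609786738029 197.68773505785907
top [0.39714582 0.01427135 0.98222866] [-2.19369582  2.15713854 -0.10949694] 445.25355952784776 318.99692145273343 200.9799557782798
{'time': 0.1, 'qpos': array([ 1.17599077e+00,  5.33028290e-02,  1.61418343e+00, -5.91056948e-06,
        1.47599152e+00, -1.19013065e-01]), 'joint_velocities': array([ 9.63583615e-04, -2.35236495e-04, -3.73508091e-03,  5.48030981e-05,
       -2.99165017e-03,  6.77567426e-04]), 'joint_efforts': array([ 6.18140803e-04, -3.94902241e+01, -3.71363640e+01, -1.12696482e-04,
        3.84905987e-03,  8.64376346e-06]), 'ee_pos': array([0.16998062, 0.60084594, 0.23016255]), 'ee_rot': array([-4.31776064e-01, -3.11130069e+00,  2.86587957e-03]), 'ft_force': array([ 0.51400372,  0.70637332, -0.09267477]), 'torque': array([ 0.04555841,  0.03015123, -0.01349655]), 'grasp_force': 0.0, 'gripper_width': 0.997072341810978}
```

View pics/top0.png

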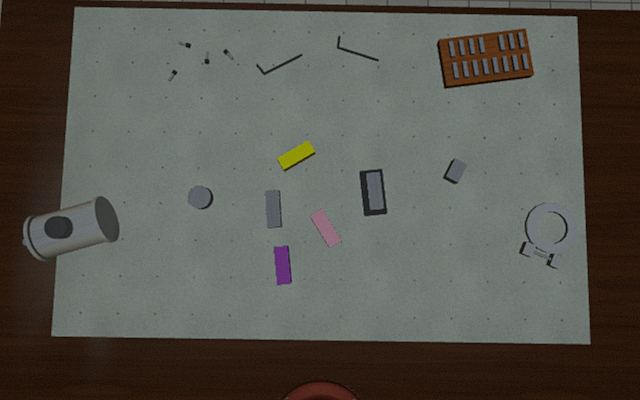

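View pics/scene0.png

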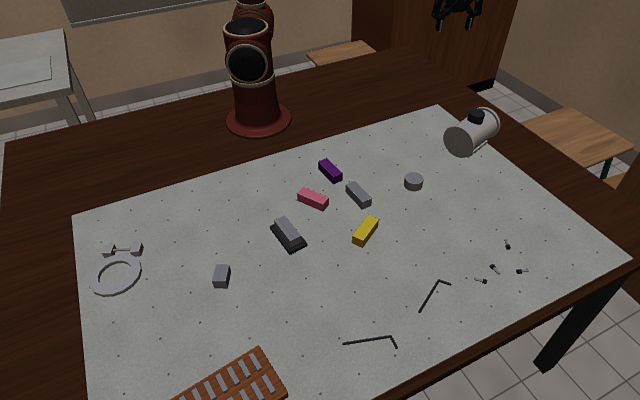

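The top view shows the long grey block at (273,209), the base at (373,192), the short block at (455,170) and the disc at (200,197). The yellow, pink and purple blocks are decoys. The scene view agrees: long block at (358,194), base at (288,234). Next I'll measure them in both views.

```bash
cat > meas.py <<'E'
from h import *
def rect(P,ctr,zlo,zhi,r=0.065):
    P=P.reshape(-1,3); m=(np.hypot(*(P[:,:2]-ctr).T)<r)&(P[:,2]>zlo)&(P[:,2]<zhi); Q=P[m]
    c,(w,h),a=cv2.minAreaRect((Q[:,:2]*1000).astype(np.float32))
    if w<h: w,h,a=h,w,a+90
    return np.round(c,1),round(w,1),round(h,1),round((a+90)%180-90,1),round(float(np.median(Q[:,2]))*1000,1),m.sum()
E
python3 - <<'E'
from meas import *
T=np.load("top0.npz")["P"];S=np.load("scene0.npz")["P"]
for n,u,v,su,sv,zs in (("long",273,209,358,194,(.02,.04)),("base",375,190,288,228,(.03,.05)),("short",456,169,222,270,(.02,.04)),("disc",200,197,413,180,(.02,.04)),("pink",326,228,312,198,(.01,.06)),("purple",283,265,330,168,(.01,.06)),("yellow",296,155,365,228,(.01,.06))):
    c=T[v,u]; print(n,c.round(4),S[sv,su].round(4)); 
    for nm,P in (("T",T),("S",S)):
        try: print("  ",nm,rect(P,c[:2],*zs))
        except Exception as e: print(e)
print("table T/S",np.median(T[120:300,200:500,2]),np.median(S[230:330,300:400,2]))
E
```

```text
long [0.4689 0.108  0.0287] [0.4829 0.1033 0.0306]
   T (array([471.8, 110.1]), 79.9, 30.3, 4.5, 28.2, np.int64(528))
   S (array([471.8, 110.2]), 81.8, 31.9, 5.1, 28.6, np.int64(305))
base [ 0.5126 -0.1096  0.0387] [ 0.5149 -0.1059  0.0371]
   T (array([ 513.1, -107.9]), 80.3, 30.9, 6.6, 35.9, np.int64(532))
   S (array([ 511.1, -107.8]), 82.3, 31.4, 6.9, 36.7, np.int64(357))
short [ 0.5627 -0.2865  0.029 ] [ 0.5566 -0.2809  0.0297]
   T (array([ 561.9, -286.2]), 46.1, 30.0, -26.7, 27.8, np.int64(304))
   S (array([ 560.6, -286.6]), 50.1, 30.4, -28.0, 28.5, np.int64(278))
disc [0.492  0.2651 0.0301] [0.4992 0.2638 0.0269]
   T (array([493.8, 269. ]), 48.9, 47.9, 64.5, 28.1, np.int64(430))
   S (array([494. , 268.9]), 50.8, 46.1, -33.1, 28.9, np.int64(218))
pink [ 0.4301 -0.0063  0.0295] [ 0.4399 -0.0082  0.0281]
   T (array([431.8,  -3.4]), 79.7, 30.0, 32.6, 28.2, np.int64(530))
   S (array([430.5,  -3.5]), 82.8, 33.6, 32.6, 27.8, np.int64(405))
purple [0.3502 0.0837 0.0287] [0.3544 0.0869 0.0278]
   T (array([351.5,  86.9]), 80.1, 30.2, 7.0, 28.1, np.int64(557))
   S (array([350.3,  86.9]), 84.6, 32.2, 6.1, 27.8, np.int64(326))
yellow [0.5875 0.0612 0.028 ] [0.5922 0.0607 0.0299]
   T (array([589.6,  63.2]), 80.0, 30.7, -58.3, 27.9, np.int64(553))
   S (array([588.9,  63.7]), 82.6, 31.1, -58.8, 28.2, np.int64(435))
table T/S 0.0009435467253102736 0.0013803628168370663
```

Both views agree within about 2 mm, and heights and sizes match the text. Long block is at (0.472, 0.110) with yaw 4.7°. The base is at (0.512, -0.108) with yaw 6.7°. I'll go above the long block now.

Request:
jog_arm --plan "-0.87 -3.08 0 0 0 0 1;-0.87 -3.08 0 0 0 0 1;-0.87 -3.08 0 0 0 0 1;-0.87 -3.08 0 0 0 0 1;-0.87 -3.08 0 0 0 0 1;-0.87 -3.08 0 0 0 0 1;-0.87 -3.08 0 0 0 0 1;-0.87 -3.08 0 0 0 0 1;-0.87 -3.08 0 0 0 0 1;-0.87 -3.08 0 0 0 0 1;-0.87 -3.08 0 0 0 0 1;-0.87 -3.08 0 0 0 0 1;-0.87 -3.08 0 0 0 0 1;-0.87 -3.08 0 0 0 0 1;-0.87 -3.08 0 0 0 0 1;-0.87 -3.08 0 0 0 0 1;-0.87 -3.08 0 0 0 0 1;-0.87 -3.08 0 0 0 0 1;0 0 0 0 0 0.097 1;0 0 0 0 0 0.097 1" --force 60

```text
time: 2.1
ee_pos: [0.2378, 0.0709, 0.2409]
ee_rot: [-0.734, -3.012, 0.069]
ft_force: [-0.6, 0.4, 0.0]
gripper_width: 1.002
grasp_force: 0.0
```

I made a sign slip in the tool yaw, but the arm is still high and clear. A script will work out the moves from here.

```bash
cat > go.py <<'E'
from h import *
import sys
# go.py x y z yaw(deg of tool x) : shift first in current tool axes (cm), then turn
x,y,z,a=map(float,sys.argv[1:5]); s=sense()
Rc=R.from_rotvec(s["ee_rot"]); b=np.radians(a)
Rt=R.from_matrix(np.array([[np.cos(b),np.sin(b),0],[np.sin(b),-np.cos(b),0],[0,0,-1]]))
d=np.array([x,y,z])-s["ee_pos"]; rel=Rc.inv()*Rt
print("pos",s["ee_pos"].round(4),"shift first",(Rc.inv().apply(d)*100).round(2),"turn",rel.as_rotvec().round(3),"shift if turned first",(Rt.inv().apply(d)*100).round(2))
print("q",s["qpos"].round(2),"w",round(s["gripper_width"],3),"ft",s["ft_force"].round(1))
E
python3 go.py 0.472 0.110 0.13 184.7
```

```text
pos [0.2378 0.0709 0.2409] shift first [-19.3   14.8    9.76] turn [-0.044 -0.043 -0.56 ] shift if turned first [-23.66   1.98  11.09]
q [ 0.02 -1.01  2.34 -0.03  1.87 -1.08] w 1.002 ft [-0.6  0.4  0. ]
```

Request:
jog_arm --plan "-1.93 1.48 0.3 0 0 0 1;-1.93 1.48 0.3 0 0 0 1;-1.93 1.48 0.3 0 0 0 1;-1.93 1.48 0.3 0 0 0 1;-1.93 1.48 0.3 0 0 0 1;-1.93 1.48 0.3 0 0 0 1;-1.93 1.48 0.3 0 0 0 1;-1.93 1.48 0.3 0 0 0 1;-1.93 1.48 0.3 0 0 0 1;-1.93 1.48 0.3 0 0 0 1;0 0 0 -0.0073 -0.0072 -0.0933 1;0 0 0 -0.0073 -0.0072 -0.0933 1;0 0 0 -0.0073 -0.0072 -0.0933 1;0 0 0 -0.0073 -0.0072 -0.0933 1;0 0 0 -0.0073 -0.0072 -0.0933 1;0 0 0 -0.0073 -0.0072 -0.0933 1;0 0 0 0 0 0 1;0 0 0 0 0 0 1"

```text
time: 3.9
ee_pos: [0.4748, 0.1151, 0.1977]
ee_rot: [0.138, -3.138, -0.0]
ft_force: [-0.8, 0.5, 0.6]
gripper_width: 1.002
grasp_force: 0.0
```

```bash
python3 go.py 0.472 0.110 0.06 184.7
```

```text
pos [0.4748 0.1151 0.1977] shift first [ 0.32 -0.49 13.77] turn [ 0.    -0.     0.006] shift if turned first [ 0.32 -0.49 13.77]
q [ 0.09 -0.26  1.96  0.    1.44 -1.57] w 1.002 ft [-0.8  0.5  0.6]
```

Request:
jog_arm --plan "0.32 -0.49 1.7 0 0 0.006 1;0 0 2 0 0 0 1;0 0 2 0 0 0 1;0 0 2 0 0 0 1;0 0 2 0 0 0 1;0 0 2 0 0 0 1;0 0 2 0 0 0 1;0 0 1 0 0 0 1;0 0 1 0 0 0 1;0 0 1 0 0 0 1;0 0 1 0 0 0 1;0 0 1 0 0 0 1;0 0 0.4 0 0 0 1;0 0 0 0 0 0 1;0 0 0 0 0 0 1"

```text
time: 5.4
ee_pos: [0.4726, 0.1101, 0.0073]
ee_rot: [-0.132, 3.138, 0.001]
ft_force: [0.7, -0.4, 0.9]
gripper_width: 0.998
grasp_force: 0.0
```

```bash
python3 go.py 0.472 0.110 0.006 184.7
```

```text
pos [0.4726 0.1101 0.0073] shift first [ 0.07 -0.01  0.13] turn [0.    0.001 0.002] shift if turned first [ 0.07 -0.01  0.13]
q [ 0.08 -0.02  2.09  0.    1.07 -1.58] w 0.998 ft [ 0.7 -0.4  0.9]
```

Request:
jog_arm --plan "0 0 0 0 0 0 0.6;0 0 0 0 0 0 0.45;0 0 0 0 0 0 0.3;0 0 0 0 0 0 0.2;0 0 0 0 0 0 0.2;0 0 0 0 0 0 0.2;0 0 0 0 0 0 0.2" --force 70

```text
time: 6.1
ee_pos: [0.4729, 0.1099, 0.0076]
ee_rot: [-0.132, 3.137, -0.0]
ft_force: [-1.1, -2.0, 4.6]
gripper_width: 0.332
grasp_force: 71.3
```

Request:
jog_arm --plan "0 0 -0.5 0 0 0 0.2;0 0 -1 0 0 0 0.2;0 0 -2 0 0 0 0.2;0 0 -2 0 0 0 0.2;0 0 -2 0 0 0 0.2;0 0 -1 0 0 0 0.2;0 0 -0.5 0 0 0 0.2;0 0 0 0 0 0 0.2;0 0 0 0 0 0 0.2"

```text
time: 7.0
ee_pos: [0.4714, 0.11, 0.0958]
ee_rot: [0.132, -3.137, -0.0]
ft_force: [0.3, 0.7, -6.3]
gripper_width: 0.333
grasp_force: 70.2
```

```bash
python3 go.py 0.5522 -0.1035 0.08 186.7; python3 - <<'E'
from meas import *
for n in("top","scene"):
    f=grab(n);P=cloud(f); print(n,rect(P,np.array([.472,.11]),.1,.124,.06)) 
    cv2.imwrite(f"pics/{n}1.png",cv2.resize(f["image"][100:300,200:500,::-1],(750,500)))
E
```

```text
pos [0.4714 0.11   0.0958] shift first [ -6.27 -21.96   1.56] turn [ 0.    -0.002 -0.033] shift if turned first [ -5.54 -22.15   1.58]
q [ 0.08 -0.16  2.06  0.    1.25 -1.58] w 0.333 ft [ 0.3  0.7 -6.3]
top (array([440.4, 109.6]), 25.9, 19.3, -87.2, 116.6, np.int64(109))
scene (array([478. , 111.6]), 69.2, 53.7, 31.1, 116.2, np.int64(308))
```

View pics/scene1.png

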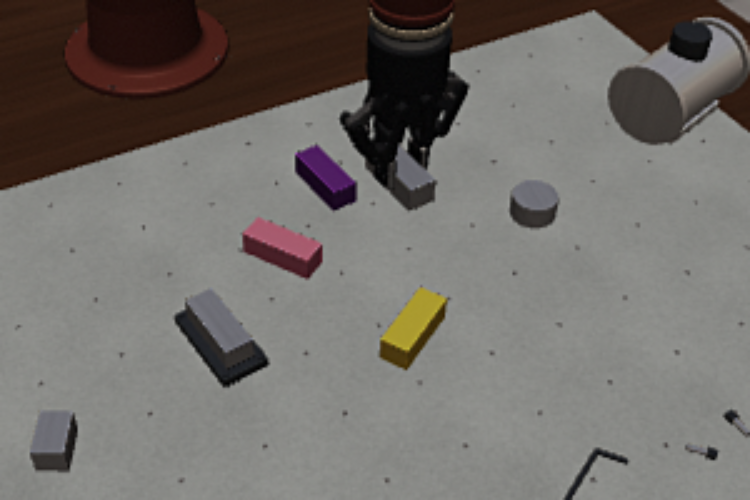

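The block is held near its middle (crop ~(410,180)). The path to the base is clear at this height, so I'll move to 33 mm outward of the base centre along its length.

Request:
jog_arm --plan "-0.2 -0.78 0 0 0 0 0.2;-0.4 -1.57 0 0 0 0 0.2;-0.4 -1.57 0 0 0 0 0.2;-0.4 -1.57 0 0 0 0 0.2;-0.4 -1.57 0 0 0 0 0.2;-0.4 -1.57 0 0 0 0 0.2;-0.4 -1.57 0 0 0 0 0.2;-0.4 -1.57 0 0 0 0 0.2;-0.4 -1.57 0 0 0 0 0.2;-0.4 -1.57 0 0 0 0 0.2;-0.4 -1.57 0 0 0 0 0.2;-0.4 -1.57 0 0 0 0 0.2;-0.4 -1.57 0 0 0 0 0.2;-0.4 -1.57 0 0 0 0 0.2;-0.2 -0.78 0 0 0 0 0.2;0 0 0 0 0 -0.033 0.2;0 0 0 0 0 0 0.2;0 0 0 0 0 0 0.2"

```text
time: 8.9
ee_pos: [0.5465, -0.1041, 0.0969]
ee_rot: [-0.183, 3.136, 0.001]
ft_force: [1.4, 1.1, -5.8]
gripper_width: 0.332
grasp_force: 70.1
```

```bash
python3 go.py 0.5455 -0.104 0.049 186.7; python3 - <<'E'
from meas import *
for n in("top","scene"):
    f=grab(n);P=cloud(f); print(n,rect(P,np.array([.5455,-.104]),.105,.121,.06), rect(P,np.array([.512,-.108]),.032,.04,.06)) 
    cv2.imwrite(f"pics/{n}2.png",cv2.resize(f["image"][130:280,200:440,::-1],(800,500)))
E
```

```text
pos [ 0.5465 -0.1041  0.0969] shift first [0.1  0.02 4.79] turn [ 0.001  0.    -0.   ] shift if turned first [0.09 0.02 4.79]
q [-0.32  0.01  1.89  0.    1.24 -2.01] w 0.332 ft [ 1.4  1.1 -5.8]
top (array([524.1, -99. ]), 54.8, 19.2, 70.3, 117.0, np.int64(168)) (array([539.7, -93. ]), 20.6, 7.1, 7.9, 36.1, np.int64(28))
scene (array([554.2, -99.9]), 64.0, 56.0, 32.3, 117.4, np.int64(367)) (array([ 512.2, -108.4]), 81.7, 28.9, 7.5, 36.4, np.int64(243))
```

View pics/scene2.png

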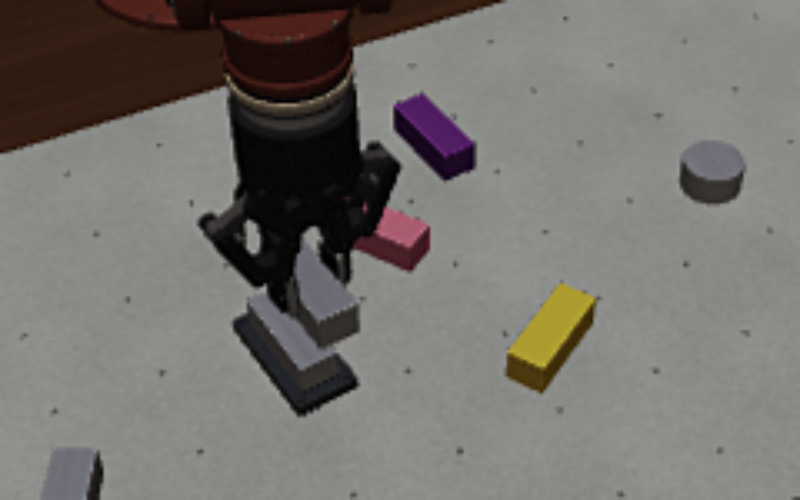

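The block hangs level, roughly in line and above the outer end of the fixed block. Its underside is at about 0.089, so contact should come with the TCP at about 0.044.

Request:
jog_arm --plan "0.05 0 0.5 0 0 0 0.2;0.05 0 1 0 0 0 0.2;0 0 1 0 0 0 0.2;0 0 1 0 0 0 0.2;0 0 0.7 0 0 0 0.2;0 0 0.4 0 0 0 0.2;0 0 0.2 0 0 0 0.2;0 0 0.1 0 0 0 0.2;0 0 0.1 0 0 0 0.2;0 0 0 0 0 0 0.2;0 0 0 0 0 0 0.2"

```text
time: 10.1
ee_pos: [0.5458, -0.1043, 0.0474]
ee_rot: [-0.184, 3.135, 0.0]
ft_force: [0.0, 0.1, -6.0]
gripper_width: 0.335
grasp_force: 70.2
```

Request:
jog_arm --plan "0 0 0.1 0 0 0 0.2;0 0 0.1 0 0 0 0.2;0 0 0.1 0 0 0 0.2;0 0 0 0 0 0 0.2;0 0 0 0 0 0 0.2"

```text
time: 10.6
ee_pos: [0.5455, -0.1042, 0.0439]
ee_rot: [-0.184, 3.136, 0.001]
ft_force: [0.4, 0.1, -6.1]
gripper_width: 0.336
grasp_force: 70.2
```

Request:
jog_arm --plan "0 0 0.05 0 0 0 0.2;0 0 0.05 0 0 0 0.2;0 0 0 0 0 0 0.2"

```text
time: 10.9
ee_pos: [0.5457, -0.1043, 0.0437]
ee_rot: [-0.184, 3.136, 0.0]
ft_force: [-1.5, 0.5, 0.3]
gripper_width: 0.337
grasp_force: 70.8
```

Contact: the wrist force went from -6 to 0 N. I'll hold briefly and check the pose.

Request:
jog_arm --plan "0 0 0.03 0 0 0 0.2;0 0 0 0 0 0 0.2;0 0 0 0 0 0 0.2"

```text
time: 11.2
ee_pos: [0.5457, -0.1043, 0.0436]
ee_rot: [-0.184, 3.136, 0.0]
ft_force: [-5.7, 1.9, 5.8]
gripper_width: 0.331
grasp_force: 71.4
```

```bash
python3 go.py 0.512 -0.108 0.0437 186.7; python3 - <<'E'
from meas import *
f=grab("scene");P=cloud(f)
f2=grab("top")
cv2.imwrite("pics/scene3.png",cv2.resize(f["image"][190:270,240:340,::-1],(750,600),interpolation=cv2.INTER_CUBIC))
# points of held block top in base frame
a=np.radians(6.8);ux=np.array([np.cos(a),np.sin(a)]);uy=np.array([-ux[1],ux[0]])
for n,g in(("scene",f),("top",f2)):
    Q=cloud(g).reshape(-1,3);d=Q[:,:2]-[.512,-.108];x=d@ux;y=d@uy
    m=(Q[:,2]>.060)&(Q[:,2]<.068)&(x>.05)&(x<.09)&(abs(y)<.03)
    print(n,m.sum(),"x max",np.sort(x[m])[-5:].round(4),"y",y[m].min().round(4),y[m].max().round(4),"z",np.median(Q[m,2]))
E
```

```text
pos [ 0.5457 -0.1043  0.0436] shift first [ 3.39  0.03 -0.01] turn [0. 0. 0.] shift if turned first [ 3.39  0.02 -0.01]
q [-0.32  0.08  1.92  0.    1.14 -2.01] w 0.331 ft [-5.7  1.9  5.8]
scene 122 x max [0.0727 0.0729 0.073  0.0731 0.0742] y -0.0144 0.0152 z 0.06435561400907464Traceback (most recent call last):
  File "<stdin>", line 10, in <module>
    return umr_minimum(a, axis, None, out, keepdims, initial, where)
ValueError: zero-size array to reduction operation minimum which has no identity
```

View pics/scene3.png

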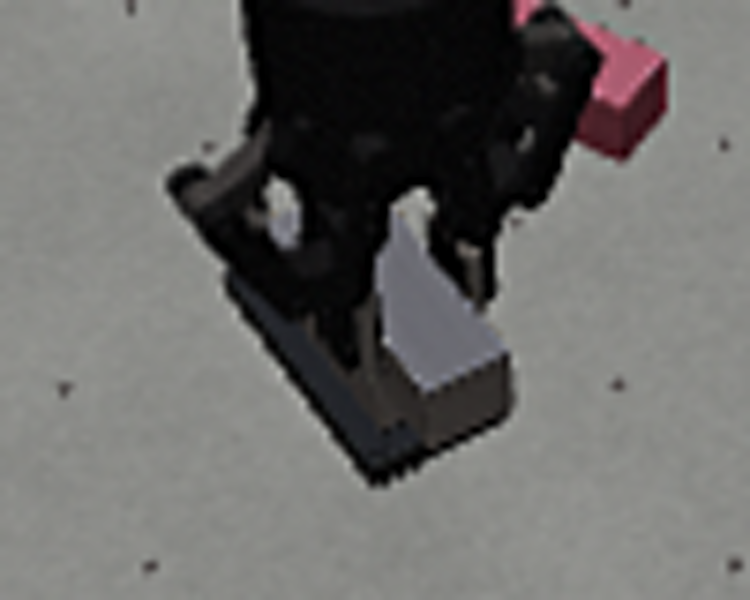

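The block sits flat with its top at 0.064, about 33 mm outward and centred sideways. Now I'll slide it along in contact (tool +x).

Request:
jog_arm --plan "0.1 0 0 0 0 0 0.2;0.2 0 0 0 0 0 0.2;0.2 0 0 0 0 0 0.2;0.2 0 0 0 0 0 0.2;0.2 0 0 0 0 0 0.2;0.1 0 0 0 0 0 0.2;0 0 0 0 0 0 0.2"

```text
time: 12.0
ee_pos: [0.5366, -0.1059, 0.0437]
ee_rot: [-0.183, 3.133, -0.001]
ft_force: [5.3, 0.3, 2.9]
gripper_width: 0.334
grasp_force: 71.3
```

Request:
jog_arm --plan "0.2 0 0.02 0 0 0 0.2;0.2 0 0 0 0 0 0.2;0.2 0 0 0 0 0 0.2;0.2 0 0 0 0 0 0.2;0.2 0 0 0 0 0 0.2;0.2 0 0 0 0 0 0.2;0.2 0 0 0 0 0 0.2;0.2 0 0 0 0 0 0.2;0.2 0 0 0 0 0 0.2;0.2 0 0 0 0 0 0.2;0.2 0 0 0 0 0 0.2;0.1 0 0 0 0 0 0.2;0 0 0 0 0 0 0.2;0 0 0 0 0 0 0.2"

```text
time: 13.4
ee_pos: [0.514, -0.1085, 0.0436]
ee_rot: [-0.183, 3.133, -0.001]
ft_force: [5.4, 0.8, 3.9]
gripper_width: 0.335
grasp_force: 71.4
```

```bash
cat > m2.py <<'E'
from meas import *
f=grab("scene");np.save("s.npy",f["image"])
a=np.radians(6.8);ux=np.array([np.cos(a),np.sin(a)]);uy=np.array([-ux[1],ux[0]])
Q=cloud(f).reshape(-1,3);d=Q[:,:2]-[.512,-.108];x=d@ux;y=d@uy
for z0,z1 in((.060,.068),(.04,.06),(.016,.034)):
    m=(Q[:,2]>z0)&(Q[:,2]<z1)&(x>.02)&(x<.06)&(abs(y)<.013)
    print(z0,m.sum(),"x max/med",np.sort(x[m])[-5:].round(4),np.median(x[m]),"z",np.median(Q[m,2]))
E
python3 go.py 0.5125 -0.108 0.0437 186.7;python3 m2.py
```

```text
pos [ 0.514  -0.1085  0.0436] shift first [ 0.15  0.07 -0.01] turn [-0.001  0.003 -0.   ] shift if turned first [ 0.15  0.07 -0.01]
q [-0.35  0.01  1.99  0.    1.14 -2.04] w 0.335 ft [5.4 0.8 3.9]
0.06 81 x max/med [0.04   0.0408 0.041  0.0411 0.0412] 0.030827057285818783 z 0.06439086119599113
0.04 62 x max/med [0.0405 0.0406 0.041  0.0417 0.0422] 0.03934588475261583 z 0.05102128399753314
0.016 51 x max/med [0.0407 0.0408 0.0411 0.0411 0.0413] 0.03879089925984775 z 0.025018896838278848
```

The end faces of both blocks agree within about 0.5 mm, so it is flush. Releasing now.

Request:
jog_arm --plan "0 0 0 0 0 0 0.38;0 0 0 0 0 0 0.45;0 0 0 0 0 0 0.6;0 0 0 0 0 0 0.8;0 0 0 0 0 0 1;0 0 0 0 0 0 1;0 0 0 0 0 0 1;0 0 0 0 0 0 1"

```text
time: 14.25
ee_pos: [0.5128, -0.1081, 0.0425]
ee_rot: [-0.184, 3.136, 0.0]
ft_force: [-0.6, -0.3, -0.5]
gripper_width: 0.995
grasp_force: 0.0
```

Request:
jog_arm --plan "0 0 -0.5 0 0 0 1;0 0 -1 0 0 0 1;0 0 -2 0 0 0 1;0 0 -3 0 0 0 1;0 0 -3 0 0 0 1;0 0 -3 0 0 0 1;0 0 -2 0 0 0 1;0 4 0 0 0 0 1;0 4 0 0 0 0 1;0 4 0 0 0 0 1;0 4 0 0 0 0 1;0 2 0 0 0 0 1;0 0 0 0 0 0 1;0 0 0 0 0 0 1"

```text
time: 15.65
ee_pos: [0.4919, 0.0706, 0.1883]
ee_rot: [-0.185, 3.135, -0.001]
ft_force: [0.1, -0.3, -0.0]
gripper_width: 0.998
grasp_force: 0.0
```

```bash
python3 - <<'E'
from meas import *
for n in("top","scene"):
    f=grab(n);P=cloud(f)
    for c,lo,hi in(((.512,-.108),.058,.075),((.562,-.286),.02,.04),((.494,.269),.02,.04)): print(n,rect(P,np.array(c),lo,hi))
    if n=="scene": cv2.imwrite("pics/scene4.png",cv2.resize(f["image"][150:300,200:440,::-1],(800,500)))
s=sense();print(s["time"],s["ee_pos"],s["ft_force"])
E
```

```text
top (array([ 513.1, -107.9]), 80.1, 30.3, 6.8, 64.1, np.int64(560))
top (array([ 561.9, -286.2]), 46.6, 29.9, -26.5, 28.0, np.int64(304))
top (array([494.3, 269.9]), 48.7, 47.9, -88.1, 28.3, np.int64(421))
scene (array([ 512.2, -107.4]), 83.4, 31.2, 6.2, 64.6, np.int64(371))
scene (array([ 560.4, -286.3]), 48.5, 30.7, -26.5, 28.0, np.int64(282))
scene (array([493.9, 268.9]), 50.7, 45.8, -34.6, 28.5, np.int64(213))
15.75 [0.49198305 0.06975009 0.1880085 ] [-0.45147228  0.47278631 -0.51501695]
```

View pics/scene4.png

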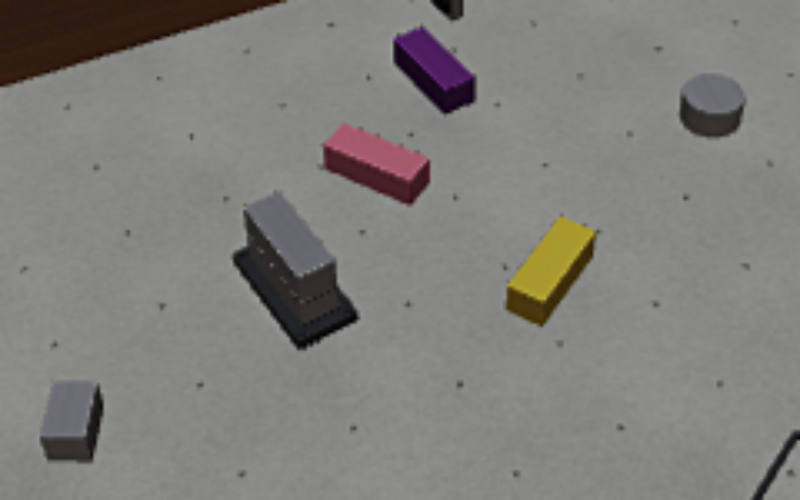

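The long block sits flush on the fixed block (crop ~(290,250)), the bystanders have not moved, and the arm is clear.

```bash
python3 -c "
from workcell import close_job
print(close_job())"
```

```text
the job is handed in; nothing more can be done
None
```

The long block was set down about 33 mm off-centre, slid in contact until flush on the fixed block (centres within about 1 mm by camera) and released; the short block and disc did not move, and the job is handed in, with no verdict returned.

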